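# Show a tensile test piece to the inspection camera

## Robot

A 6-joint arm with a two-finger parallel gripper is mounted at the origin on a cart in front of the work surface, level with it; the furniture and walls round the work are solid. World frame = base frame: x ahead of the robot, y to its left, z up, the work surface at z = 0. Lengths are in m, angles in rad, forces in N, time in s.
With the tool pointing down it reaches from about 0.3 to 0.85 m from the base axis. Payload 4.2 kg.
Tool frame: the origin (TCP) lies midway between the tips of the shut fingers; the grasp point (between the pads) lies 19 mm behind it; z points along the fingers, y is the line along which they close (so a half turn about z gives the same grasp; the last joint's range is limited). The gripper opens to 91 mm and grips with 3 to 60 N. Pads are 32 mm wide; open, the fingers measure 118 mm over their backs; the gripper's body (76 mm by 178 mm) begins 60 mm behind the grasp point.
Start: joints at [1.328, 0.32, 1.565, -0, 1.257, -0.02], TCP at [0.127, 0.561, 0.214] pointing down, gripper open.
Joint ranges: [-3.11, 3.11], [-0.84, 2.01], [0.21, 2.61], [-1.34, 4.49], [0.05, 2.63], [-2.56, 2.56]. Speed limits (rad/s): [2.57, 2.57, 3.14, 3.14, 3.14, 3.14].

## Interface

Orientations are given as a rotation vector (axis times angle).
In Python, from station import env, optics, sensors gives the robot as it stands (env), with the cameras (optics) and the readings (sensors).
- The arm moves only by the tool move_tool, called after "Call:" as a command line: name --argument value ..., lists and objects as JSON in quotes. Schema: {"type":"object","properties":{"deltas":{"type":"array","items":{"type":"object","properties":{"jaw":{"type":"number"},"trans":{"type":"array","items":{"type":"number"},"minItems":3,"maxItems":3},"rz":{"type":"number"}},"additionalProperties":false,"required":["jaw"]},"minItems":1,"maxItems":5},"only":{"type":"string"},"quiet":{"type":"boolean"},"lines":{"type":"string"}},"required":["deltas"],"additionalProperties":false}. deltas is a list of rows, 1 to 5 of them, each an object with the fields jaw (the finger opening in m), trans (a list: dx, dy, dz in m), rz (a turn about the tool's z in rad); a field left out counts as zero (the opening has to be given); each row shifts and turns the commanded pose from where the row before left it, along the tool's axes as they then stand; what a row does not reach is not made up. A row lasts 1/12 s, in which the tool goes at most 0.0417 m and 0.125 rad, less where a joint would pass 70% of its speed; a pose out of reach is approached as far as the arm can. The fingers move at their own pace and stop on an object; the grip force is fixed at half the most. Time passes only in rows, so rows that do not move let the fingers close. The tool returns the time, the measured TCP pose, the force, the opening and the grip force at its end. only (a regular expression) keeps the lines of the reply that match it, lines (a string "A,B") keeps lines A to B, and quiet returns only ok. Input that does not fit is refused with a message, and nothing moves.
- sensors.observe(): the state, without advancing time (a new reading comes with each control period).
- optics.snapshot(name): name is "scene" or "top" or "wrist"; returns the picture (400x640x3 uint8, blue, green, red); there is no depth.
- optics.calibration(name): a dict with "intrinsics" (3x3 intrinsics, pixels), "rvec" (rotation vector, rad) and "tvec" (3), from world to camera coordinates, as OpenCV has them. Camera axes: x right, y down, z forward; pixel columns grow to the right and rows downward; lengths in m; the calibration is good to about 2 mm. A picture is of the moment at which its call begins: read the wrist's pose just before it. calibration takes no time and is no camera call; for the wrist camera it gives the pose at the moment of the call.
- env.finish_job(): hands the job in; it is judged then, once.
The state is a dict: "clock": time; "qpos": joint angles; "dq": joint speeds; "joint_efforts": joint torques, N m; "ee_pos": TCP position; "tool_rot": TCP orientation; "contact_force": force on the tool from outside, world axes, zero at the start; "wrist_torque": the same for the moment, N m; "width": finger opening in m; "gripper_force": force on a finger pad.
Only numpy, scipy, OpenCV 4.12 (cv2) and the standard library are available. Lean on these libraries where they do the work, as an engineer would, in place of code of your own. Each camera call takes 0.05 s, during which the arm holds its last target. There are 200 camera calls.

## Task

Three flat steel test pieces hang on the hooks of the stand. Lift the waisted one (wide ends, narrow middle) up and off its hook and hold it in front of the inspection camera, hanging upright the way it hung, one flat face square to the lens, with the middle of its narrow waist straight in front of the lens centre and 12 cm from the glass. Leave the other two pieces hanging and do not shift the camera; finish still holding the piece there in the air, gripped and at rest.

Things in the scene. Friction and masses are not known exactly. Their poses are not given: they have to be found in the camera images.
- waisted: Piece to show: flat steel dog-bone bar 6 x 42 x 134 mm, 100 to 210 g, hanging upright on any of the hooks. Origin: centre of its hook hole (diameter 20 mm). At the start z is up along its length, x normal to its faces, parallel to the stand's x, y across its width. In z: upper wide end +15 to -27 mm (straight sides, grip across the width from above), waist -27 to -77, lower end -77 to -119.
- waist_mid (a point): Centre of the waist (20 mm wide, 6 mm thick) of the waisted piece, 52 mm below the hole centre; axes as the piece's.
- strip: Straight steel strip of the same width, thickness, length and hole, without a waist, hanging on another hook; stays there. Origin in the hole centre, axes as for the waisted piece.
- short: Short straight steel piece, 42 mm wide, 70 mm long (+15 to -55 mm from the hole centre), same thickness and hole, hanging on the remaining hook; stays there. Origin in the hole centre, axes as for the waisted piece.
- stand: Fixed hook stand: foot 130 x 280 x 12 mm, two posts, a crossbar along its y, bar top 185 mm high. Origin: on the work surface below the middle of the bar; x level, from the hook tips back to the bar (away from the robot, some yaw), z up. Three hooks at y = -100, 0, +100 mm point to -x. Pieces hang at x = -67 mm, hole centres 168 mm high.
- middle_hook (a point): Where the middle hook's level arm bends up; axes as the stand's. Each hook: 6 mm round steel, level arm 175 mm high from the bar to here (stand x = -75 mm), then rising at 35 degrees to its tip 17 mm farther to -x and 12 mm higher; a collar behind the piece. A piece rises at most 13 mm straight up: take it off by raising it about 5 mm, then to -x and up along the tip.
- camera: Fixed inspection camera: black foot 100 x 120 mm, upright column, camera on top (64 x 50 x 46 mm housing, round lens in front) looking level to its -x. Origin: on the work surface in the column's axis; x points from the lens to the camera's back, z up. Nothing stands over 25 mm above the lens axis. The column's height differs each time and stays put unless pushed.
- lens (a point): Centre of the lens front glass, 58 mm in front of the column's axis (170 to 240 mm high); axes as the camera's.
- view_point (a point): Point in the air 120 mm straight in front of the lens, where the middle of the waist shall be; axes as the camera's (x along the optical axis, away from the subject; y level; z up).

How it is judged:
By the outcome, as a careful person would: the job done as asked, in the order asked, and still so for the second after the job is handed in, while the arm keeps its last pose, push and grip.
It also fails if it takes over 48 s, if anything falls off the work surface, if the arm or the gripper's body presses on something with over 40 N, if the wrist force passes 120 N, or if a joint passes its speed limit or range.

## Working session

There is one attempt and no reset: what is moved stays moved. The work goes in short steps, Python scripts to look and compute and a tool call to move; the robot and the scene stay as the last step left them, time stands still between calls to the robot, and variables do not carry over. Pictures are saved under pics/ and viewed, at most 10 in all, crops included, and the job is handed in when it is done.

```bash
ls; mkdir -p pics; python3 - <<'E'
from station import env, optics, sensors
import cv2
for n in ("scene","top"):
    cv2.imwrite(f"pics/{n}0.png",optics.snapshot(n))
    print(n,optics.calibration(n))
o=sensors.observe();print(o["clock"],o["ee_pos"],o["tool_rot"],o["width"])
E
```

```text
pics
station.py
scene {'intrinsics': array([[373.96211843,   0.        , 320.2156527 ],
       [  0.        , 373.96211843, 194.98933786],
       [  0.        ,   0.        ,   1.        ]]), 'rvec': array([ 2.18851233, -0.7587892 ,  0.3504427 ]), 'tvec': array([-0.434236  ,  0.35471615,  0.78939029])}
top {'intrinsics': array([[458.05037102,   0.        , 314.37295542],
       [  0.        , 458.05037102, 196.61376756],
       [  0.        ,   0.        ,   1.        ]]), 'rvec': array([ 2.15360016, -2.15594919,  0.09385866]), 'tvec': array([0.05015112, 0.59457603, 1.1560905 ])}
0.1 [0.12695188 0.56034524 0.21320245] [-3.49220054e-01 -3.12192741e+00  2.47734947e-03] 0.09105519514334647
```

View pics/scene0.png

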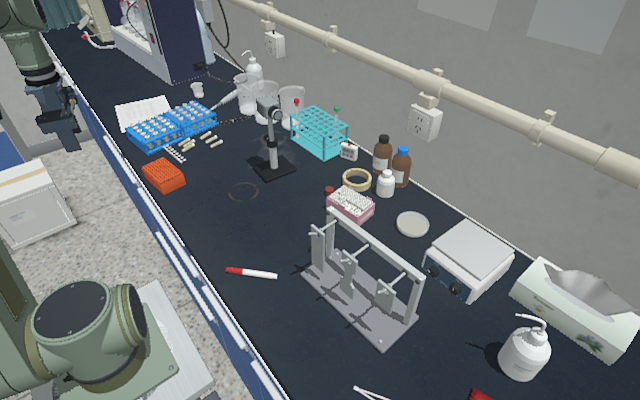

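View pics/top0.png

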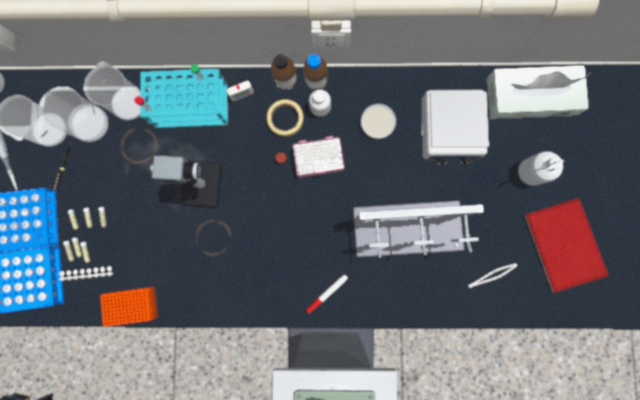

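```bash
python3 - <<'E'
import cv2,numpy as np
s=cv2.imread("pics/scene0.png");t=cv2.imread("pics/top0.png")
r=lambda im,x,y,w,h,k:cv2.resize(im[y:y+h,x:x+w],None,fx=k,fy=k,interpolation=cv2.INTER_CUBIC)
cv2.imwrite("pics/c1.png",r(s,295,200,133,150,4)[:600,:532])
a=r(t,345,195,150,70,5.3);b=r(t,145,140,85,75,4);c=r(s,235,90,70,100,3)
m=np.zeros((371+300,795,3),np.uint8)
m=np.zeros((600,800,3),np.uint8);a=r(t,345,195,150,65,5)[:,:750]
m[:325,:750]=a;b=r(t,145,150,85,68,4);m[328:600,:340]=b;c=r(s,235,85,100,67,4);m[328:596,350:750]=c
cv2.imwrite("pics/c2.png",m)
E
```

```text
(no output)
```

View pics/c1.png

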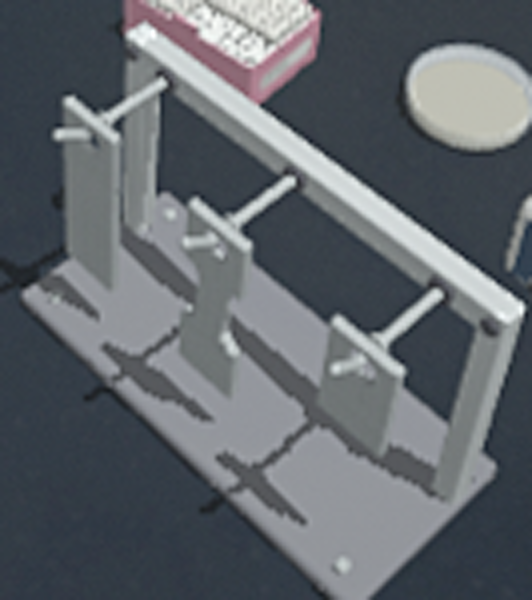

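View pics/c2.png

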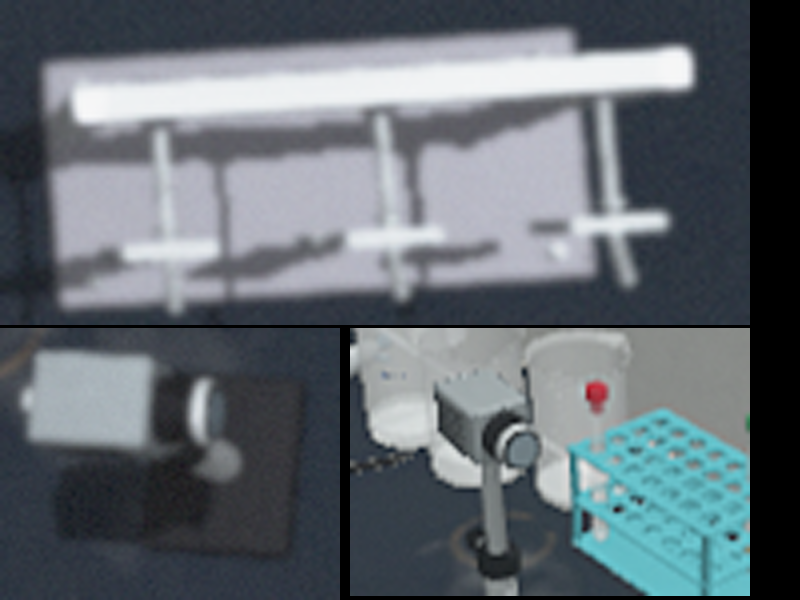

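```bash
cat > h.py <<'E'
import numpy as np,cv2
from scipy.optimize import least_squares
from station import env, optics, sensors
C={n:optics.calibration(n) for n in("scene","top")}
def proj(n,P,c=None):
    c=c or C[n]
    return cv2.projectPoints(np.array(P,float).reshape(-1,3),c["rvec"],c["tvec"],c["intrinsics"],None)[0].reshape(-1,2)
def W(p,P):
    P=np.array(P,float);c,s=np.cos(p[2]),np.sin(p[2])
    return np.c_[p[0]+c*P[:,0]-s*P[:,1],p[1]+s*P[:,0]+c*P[:,1],P[:,2]]
E
cat > fit.py <<'E'
from h import *
# stand
top=lambda L:np.array(L)/5+[345,195]; sc=lambda L:np.array(L)/4+[295,200]
Pt=[(.065,.14,.012),(.065,-.14,.012),(-.065,-.14,.012),(-.065,.14,.012),(-.067,.021,.183),(-.067,-.021,.183),(-.067,.121,.183),(-.067,.079,.183),(-.067,-.079,.183),(-.067,-.121,.183)]
pt=top([(45,63),(573,28),(597,273),(62,308),(346,238),(444,235),(122,251),(218,248),(572,224),(668,221)])
z=.168
Ps=[(-.07,.021,z+.015),(-.07,-.021,z+.015),(-.07,-.021,z-.119),(-.07,.021,z-.119),(-.07,-.079,z+.015),(-.07,-.121,z+.015),(-.07,-.121,z-.055),(-.07,.121,z+.015),(-.07,.079,z+.015),(-.07,.079,z-.119)]
ps=sc([(190,200),(250,242),(233,398),(182,354),(333,318),(404,368),(383,458),(65,97),(118,138),(112,292)])
f=lambda p:np.r_[(proj("top",W(p,Pt))-pt).ravel(),(proj("scene",W(p,Ps))-ps).ravel()]
r=least_squares(f,[.45,-.2,0],loss="soft_l1")
print("stand",r.x,np.degrees(r.x[2]));print(f(r.x).reshape(-1,2).round(1).tolist())
print("hole",W(r.x,[(-.067,0,.168)]))
# camera lens triangulation
lt=np.array([[198.3,170.5]]);ls=np.array([[277.5,114.5]])
g=lambda q:np.r_[(proj("top",q)-lt).ravel(),(proj("scene",q)-ls).ravel()]
q=least_squares(g,[.4,.3,.2]);print("lens",q.x,g(q.x))
# axis directions: foot front edge at z~.01, housing sides
def ray(px,z,n="top"):
    c=C[n];R=cv2.Rodrigues(c["rvec"])[0];d=R.T@np.linalg.inv(c["intrinsics"])@[*px,1];o=-R.T@c["tvec"];return o+d*(z-o[2])/d[2]
tb=lambda x,y:(145+x/4,150+(y-328)/4)
ht=q.x[2]+.023
for nm,a,b,zz in(("footfront",(303,382),(287,553),.01),("house N",(37,350),(155,357),ht),("house S",(28,443),(148,446),ht),("back",(37,350),(28,443),ht),("front",(155,357),(148,445),ht)):
    A,B=ray(tb(*a),zz),ray(tb(*b),zz);v=B-A;print(nm,A.round(3),B.round(3),np.linalg.norm(v).round(3),np.degrees(np.arctan2(v[1],v[0])).round(1))
E
python3 fit.py
```

```text
stand [ 0.54280009 -0.19453443  0.05883845] 3.371194706170876
[[-1.4, -12.0], [-0.5, -11.5], [-0.6, -10.9], [-1.4, -11.6], [0.4, -0.1], [-0.3, -0.6], [0.4, -0.1], [-0.0, -0.6], [0.1, 0.0], [-0.1, -0.5], [-0.0, 1.0], [-0.6, 2.4], [-0.5, 0.7], [-0.6, -0.0], [0.1, 1.2], [-1.0, 2.5], [-0.5, 0.0], [0.2, 1.1], [-0.6, 1.2], [0.3, 0.3]]
hole [[ 0.47591604 -0.19847434  0.168     ]]
lens [0.62851923 0.29631084 0.24204035] [-0.16613809  0.27061405  0.42976167 -0.03199065]
footfront [0.687 0.301 0.01 ] [0.572 0.309 0.01 ] 0.115 176.0
house N [0.658 0.385 0.265] [0.654 0.321 0.265] 0.063 -93.7
house S [0.608 0.387 0.265] [0.606 0.324 0.265] 0.064 -91.6
back [0.658 0.385 0.265] [0.608 0.387 0.265] 0.05 176.7
front [0.654 0.321 0.265] [0.607 0.324 0.265] 0.047 177.3
```

```bash
cat > d.py <<'E'
# usage: d.py x y z yawdeg(of tool y) -> delta in tool axes
import sys;from h import *
o=sensors.observe();R=cv2.Rodrigues(np.array(o["tool_rot"]))[0];p=np.array(o["ee_pos"])
y=np.degrees(np.arctan2(R[1,1],R[0,1]))
x=[float(a) for a in sys.argv[1:]]
print("t",round(o["clock"],2),"p",p.round(4),"yaw",y.round(2),"tz",R[:,2].round(4),"q",np.round(o["qpos"],2),"F",np.round(o["contact_force"],1),"w",round(o["width"],4),"g",o["gripper_force"])
print("tool delta",(R.T@(np.array(x[:3])-p)).round(4),"turn",np.radians((y-x[3]+180)%360-180).round(4))
E
python3 d.py .4759 -.1985 .24 93.37
```

Call:
move_tool --deltas '[{"jaw": 0.091, "trans": [-0.0243, -0.0318, -0.006]}, {"jaw": 0.091, "trans": [-0.0243, -0.0318, -0.006]}, {"jaw": 0.091, "trans": [-0.0243, -0.0318, -0.006]}, {"jaw": 0.091, "trans": [-0.0243, -0.0318, -0.006]}, {"jaw": 0.091, "trans": [-0.0243, -0.0318, -0.003]}]'

```text
clock: 0.52
ee_pos: [0.2107, 0.3772, 0.2411]
tool_rot: [0.348, 3.122, 0.0]
contact_force: [1.0, -1.5, -0.2]
width: 0.0914
gripper_force: 0.0
```

```bash
python3 d.py .4759 -.1985 .24 93.37
```

```text
t 0.52 p [0.2107 0.3772 0.2411] yaw 77.29 tz [ 4.e-04  1.e-04 -1.e+00] q [ 1.03  0.07  1.81 -0.    1.25 -0.31] F [ 1.  -1.5 -0.2] w 0.0914 g 0.0
tool delta [-0.3853 -0.5033  0.0012] turn -0.2806
```

Call:
move_tool --deltas '[{"jaw": 0.091, "trans": [-0.0243, -0.0318, 0]}, {"jaw": 0.091, "trans": [-0.0243, -0.0318, 0]}, {"jaw": 0.091, "trans": [-0.0243, -0.0318, 0]}, {"jaw": 0.091, "trans": [-0.0243, -0.0318, 0]}, {"jaw": 0.091, "trans": [-0.0243, -0.0318, 0]}]' --quiet true

```text
ok
```

Call:
move_tool --deltas '[{"jaw": 0.091, "trans": [-0.0243, -0.0318, 0]}, {"jaw": 0.091, "trans": [-0.0243, -0.0318, 0]}, {"jaw": 0.091, "trans": [-0.0243, -0.0318, 0]}, {"jaw": 0.091, "trans": [-0.0243, -0.0318, 0]}, {"jaw": 0.091, "trans": [-0.0243, -0.0318, 0]}]'

```text
clock: 1.35
ee_pos: [0.3772, 0.013, 0.2409]
tool_rot: [0.35, 3.122, 0.001]
contact_force: [1.6, 1.0, -0.4]
width: 0.0909
gripper_force: 0.0
```

```bash
python3 d.py .4759 -.1985 .24 93.37
```

```text
t 1.35 p [0.3772 0.013  0.2409] yaw 77.21 tz [ 2.e-04  4.e-04 -1.e+00] q [ 0.   -0.02  1.91  0.    1.25 -1.34] F [ 1.6  1.  -0.4] w 0.0909 g 0.0
tool delta [-0.1431 -0.1844  0.0008] turn -0.282
```

Call:
move_tool --deltas '[{"jaw": 0.091, "trans": [-0.0243, -0.0318, 0]}, {"jaw": 0.091, "trans": [-0.0243, -0.0318, 0]}, {"jaw": 0.091, "trans": [-0.0243, -0.0318, 0]}, {"jaw": 0.091, "trans": [-0.0243, -0.0318, 0]}, {"jaw": 0.091, "trans": [-0.0243, -0.0318, 0]}]' --quiet true

```text
ok
```

Call:
move_tool --deltas '[{"jaw": 0.091, "trans": [-0.012, -0.014, 0]}, {"jaw": 0.091, "rz": -0.12}, {"jaw": 0.091, "rz": -0.12}, {"jaw": 0.091, "rz": -0.042}, {"jaw": 0.091}]'

```text
clock: 2.18
ee_pos: [0.4689, -0.1833, 0.2404]
tool_rot: [0.093, -3.139, -0.001]
contact_force: [-0.9, 0.2, -0.1]
width: 0.091
gripper_force: 0.0
```

```bash
python3 d.py .4759 -.1985 .24 93.37
python3 - <<'E'
from h import *
c=optics.calibration("wrist");im=optics.snapshot("wrist");np.save("wc.npy",np.r_[c["rvec"],c["tvec"]]);np.save("wk.npy",c["intrinsics"])
R=cv2.Rodrigues(c["rvec"])[0];print("cam at",-R.T@c["tvec"],"fwd",R[2])
cv2.imwrite("pics/w1.png",im)
s=[.5428,-.1945,.0588]
for q in ((-.067,.021,.183),(-.067,-.021,.183),(-.067,.079,.183),(-.067,-.079,.183),(-.075,0,.175)):print(q,proj("",W(s,[q]),c).round(1))
E
```

```text
t 2.18 p [ 0.4689 -0.1833  0.2404] yaw 93.4 tz [-1.1e-03  6.0e-04 -1.0e+00] q [-0.4   0.19  1.68  0.    1.28 -2.03] F [-0.9  0.2 -0.1] w 0.091 g 0.0
tool delta [-0.0061 -0.0156  0.0004] turn 0.0005
cam at [ 0.386282   -0.18836422  0.41132599] fwd [ 0.28772239  0.01832102 -0.9575386 ]
(-0.067, 0.021, 0.183) [[326.  227.2]]
(-0.067, -0.021, 0.183) [[264.3 227.2]]
(-0.067, 0.079, 0.183) [[411.2 227.2]]
(-0.067, -0.079, 0.183) [[179.1 227.2]]
(-0.075, 0, 0.175) [[295.7 212.3]]
```

View pics/w1.png

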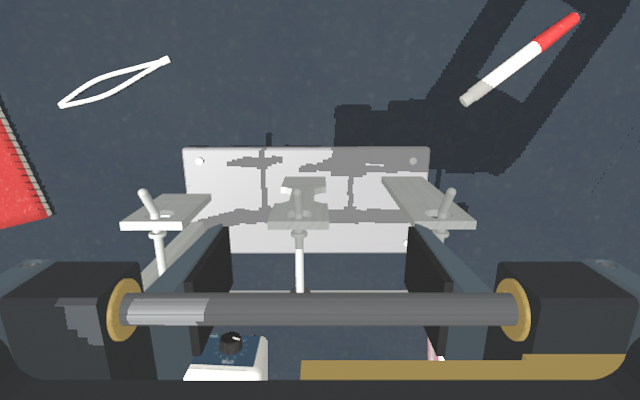

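Call:
move_tool --deltas '[{"jaw": 0.091, "trans": [-0.0049, -0.0138, 0]}, {"jaw": 0.091, "trans": [0, 0, 0.03]}, {"jaw": 0.091, "trans": [0, 0, 0.03]}, {"jaw": 0.091, "trans": [0, 0, 0.025]}, {"jaw": 0.091, "trans": [0, 0, 0.012]}]'

```text
clock: 2.65
ee_pos: [0.4733, -0.1966, 0.1407]
tool_rot: [0.091, -3.136, -0.003]
contact_force: [-0.5, 0.2, 0.2]
width: 0.0911
gripper_force: 0.0
```

Call:
move_tool --deltas '[{"jaw": 0.091}]' --quiet true

```text
ok
```

```bash
python3 d.py .4746 -.1967 .143 93.4
```

```text
t 2.73 p [ 0.4731 -0.1964  0.1408] yaw 93.35 tz [-0.0059  0.0024 -1.    ] q [-0.42  0.29  1.81 -0.    1.05 -2.04] F [-0.1 -0.4  0.8] w 0.0914 g 0.0
tool delta [-0.0014 -0.0004 -0.0022] turn -0.0009
```

Call:
move_tool --deltas '[{"jaw": 0.03, "trans": [-0.001, 0, -0.001]}, {"jaw": 0.03}, {"jaw": 0.03}, {"jaw": 0.03}, {"jaw": 0.03}]' --quiet true

```text
ok
```

Call:
move_tool --deltas '[{"jaw": 0.03}, {"jaw": 0.03}]'

```text
clock: 3.32
ee_pos: [0.4759, -0.1966, 0.1453]
tool_rot: [-0.093, 3.14, -0.0]
contact_force: [0.7, 0.6, 0.1]
width: 0.0475
gripper_force: 0.0
```

```bash
python3 d.py .4746 -.1967 .143 93.4
```

```text
t 3.32 p [ 0.4759 -0.1966  0.1453] yaw 93.39 tz [ 6.e-04 -2.e-04 -1.e+00] q [-0.41  0.28  1.81  0.    1.05 -2.04] F [0.7 0.6 0.1] w 0.0475 g 0.0
tool delta [0.0013 0.     0.0023] turn -0.0002
```

Call:
move_tool --deltas '[{"jaw": 0.03}, {"jaw": 0.03}, {"jaw": 0.03}, {"jaw": 0.03}]'

```text
clock: 3.65
ee_pos: [0.4759, -0.1966, 0.1451]
tool_rot: [-0.093, 3.14, -0.0]
contact_force: [-0.0, -0.2, 2.2]
width: 0.042
gripper_force: 30.0
```

```bash
python3 d.py .4746 -.1967 .143 93.4
```

```text
t 3.65 p [ 0.4759 -0.1966  0.1451] yaw 93.39 tz [ 3.e-04 -1.e-04 -1.e+00] q [-0.41  0.28  1.81  0.    1.05 -2.04] F [-0.  -0.2  2.2] w 0.042 g 30.000187754631042
tool delta [0.0013 0.     0.0021] turn -0.0002
```

Call:
move_tool --deltas '[{"jaw": 0.03, "trans": [0, 0, -0.004]}, {"jaw": 0.03, "trans": [0, 0, -0.003]}, {"jaw": 0.03}, {"jaw": 0.03}]'

```text
clock: 3.98
ee_pos: [0.4759, -0.1966, 0.152]
tool_rot: [-0.093, 3.14, 0.0]
contact_force: [-0.1, -0.5, -1.0]
width: 0.0416
gripper_force: 30.0
```

```bash
python3 d.py .4746 -.1967 .143 93.4
```

```text
t 3.98 p [ 0.4759 -0.1966  0.152 ] yaw 93.39 tz [ 2.e-04  0.e+00 -1.e+00] q [-0.41  0.28  1.8   0.    1.07 -2.04] F [-0.1 -0.5 -1. ] w 0.0416 g 29.999602138996124
tool delta [ 0.0013 -0.      0.009 ] turn -0.0001
```

Call:
move_tool --deltas '[{"jaw": 0.03, "trans": [0.008, 0, 0]}, {"jaw": 0.03, "trans": [0.008, 0, -0.0055]}, {"jaw": 0.03, "trans": [0.009, 0, -0.0065]}, {"jaw": 0.03, "trans": [0.008, 0, -0.0055]}, {"jaw": 0.03}]'

```text
clock: 4.4
ee_pos: [0.4415, -0.1988, 0.171]
tool_rot: [-0.092, 3.139, -0.001]
contact_force: [0.3, -0.4, -0.9]
width: 0.0416
gripper_force: 30.0
```

```bash
python3 d.py .4746 -.1967 .143 93.4
```

```text
t 4.4 p [ 0.4415 -0.1988  0.171 ] yaw 93.34 tz [ 1.3e-03 -9.0e-04 -1.0e+00] q [-0.45  0.21  1.83 -0.    1.1  -2.08] F [ 0.3 -0.4 -0.9] w 0.0416 g 29.999405443668365
tool delta [-0.0331  0.0002  0.0281] turn -0.001
```

Call:
move_tool --deltas '[{"jaw": 0.03, "trans": [0.025, 0, -0.015]}, {"jaw": 0.03, "trans": [0.01, 0, -0.03]}, {"jaw": 0.03, "trans": [0, 0, -0.035]}, {"jaw": 0.03, "trans": [0, 0, -0.035]}, {"jaw": 0.03, "trans": [0, 0, -0.015]}]'

```text
clock: 4.82
ee_pos: [0.4092, -0.2015, 0.3045]
tool_rot: [-0.092, 3.132, -0.007]
contact_force: [1.0, -0.7, -1.7]
width: 0.0415
gripper_force: 30.0
```

```bash
python3 d.py .5 0 .30 -3
```

```text
t 4.82 p [ 0.4092 -0.2015  0.3045] yaw 93.36 tz [ 0.008  -0.0039 -1.    ] q [-0.48  0.08  1.65  0.    1.4  -2.11] F [ 1.  -0.7 -1.7] w 0.0415 g 29.999524354934692
tool delta [-0.1025  0.1959  0.0044] turn 1.6818
```

Call:
move_tool --deltas '[{"jaw": 0.03, "trans": [-0.017, 0.0327, 0]}, {"jaw": 0.03, "trans": [-0.017, 0.0327, 0]}, {"jaw": 0.03, "trans": [-0.017, 0.0327, 0]}, {"jaw": 0.03, "trans": [-0.017, 0.0327, 0]}, {"jaw": 0.03, "trans": [-0.017, 0.0327, 0]}]' --quiet true

```text
ok
```

Call:
move_tool --deltas '[{"jaw": 0.03, "trans": [-0.017, 0.0327, 0], "rz": 0.1}, {"jaw": 0.03, "rz": 0.12}, {"jaw": 0.03, "rz": 0.12}, {"jaw": 0.03, "rz": 0.12}, {"jaw": 0.03, "rz": 0.12}]'

```text
clock: 5.65
ee_pos: [0.4981, 0.0017, 0.2995]
tool_rot: [0.817, 3.033, 0.0]
contact_force: [-0.9, -0.5, -1.1]
width: 0.0415
gripper_force: 30.0
```

Call:
move_tool --deltas '[{"jaw": 0.03, "rz": 0.12}, {"jaw": 0.03, "rz": 0.12}, {"jaw": 0.03, "rz": 0.12}, {"jaw": 0.03, "rz": 0.12}, {"jaw": 0.03, "rz": 0.12}]' --quiet true

```text
ok
```

Call:
move_tool --deltas '[{"jaw": 0.03, "rz": 0.12}, {"jaw": 0.03, "rz": 0.12}, {"jaw": 0.03, "rz": 0.12}, {"jaw": 0.03, "rz": 0.12}, {"jaw": 0.03, "rz": 0.02}]' --quiet true

```text
ok
```

```bash
python3 d.py .622 .176 .271 -3
```

```text
t 6.48 p [0.4981 0.0012 0.2996] yaw -3.03 tz [ 6.e-04  2.e-04 -1.e+00] q [-0.02  0.15  1.58  0.    1.41  0.03] F [ 0.8  0.2 -1.1] w 0.0415 g 30.000808238983154
tool delta [0.1811 0.1145 0.0287] turn -0.0006
```

Call:
move_tool --deltas '[{"jaw": 0.03, "trans": [0.033, 0.021, 0.005]}, {"jaw": 0.03, "trans": [0.033, 0.021, 0.005]}, {"jaw": 0.03, "trans": [0.033, 0.021, 0.005]}, {"jaw": 0.03, "trans": [0.033, 0.021, 0.005]}, {"jaw": 0.03, "trans": [0.03, 0.02, 0.005]}]' --quiet true

```text
ok
```

Call:
move_tool --deltas '[{"jaw": 0.03, "trans": [0.019, 0.0105, 0.0037]}, {"jaw": 0.03}, {"jaw": 0.03}, {"jaw": 0.03}]'

```text
clock: 7.23
ee_pos: [0.6212, 0.1757, 0.2708]
tool_rot: [2.275, 2.166, -0.001]
contact_force: [0.1, 0.2, -2.3]
width: 0.0416
gripper_force: 30.0
```

```bash
python3 d.py .622 .176 .271 -3
python3 - <<'E'
from h import *
c=optics.calibration("wrist");w=optics.snapshot("wrist");np.savez("w2.npz",**c)
print(proj("",[(.6285,.296,.242),(.622,.176,.29)],c))
t=optics.snapshot("top");s=optics.snapshot("scene")
cv2.imwrite("pics/w2.png",w);cv2.imwrite("pics/t2.png",t);cv2.imwrite("pics/s2.png",s)
r=lambda im,x,y,ww,h,k:cv2.resize(im[y:y+h,x:x+ww],None,fx=k,fy=k,interpolation=cv2.INTER_CUBIC)
m=np.zeros((600,800,3),np.uint8)
m[:300,:480]=cv2.resize(w,(480,300));m[:300,480:800]=r(t,145,130,80,75,4);m[300:600,:800]=r(s,200,80,200,75,4)
cv2.imwrite("pics/m2.png",m)
E
```

```text
t 7.23 p [0.6212 0.1757 0.2708] yaw -2.8 tz [-5.e-04 -6.e-04 -1.e+00] q [ 0.26  0.41  1.29 -0.    1.45  0.31] F [ 0.1  0.2 -2.3] w 0.0416 g 29.99940186738968
tool delta [ 0.0003  0.0008 -0.0002] turn 0.0035
[[322.6044126   10.6101715 ]
 [321.55186294 272.12272428]]
```

View pics/m2.png

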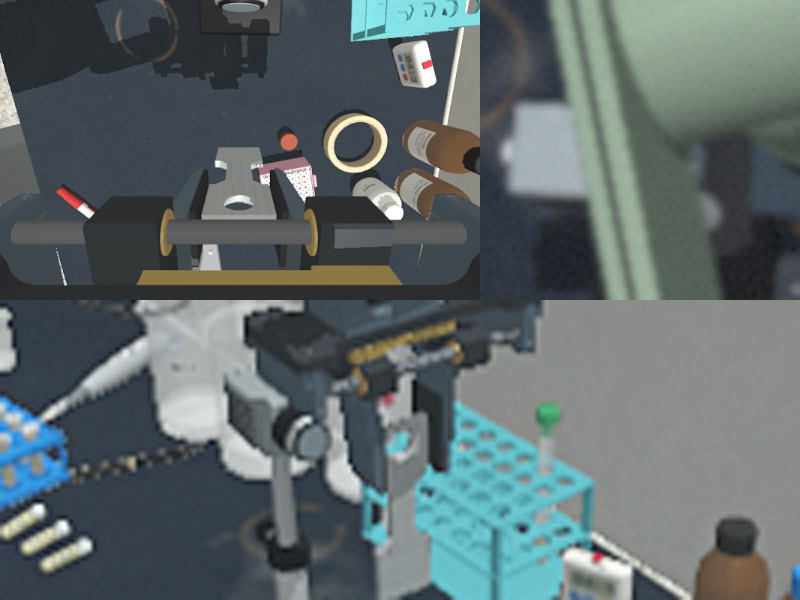

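Call:
move_tool --deltas '[{"jaw": 0.03, "trans": [-0.03, 0, 0]}, {"jaw": 0.03, "trans": [-0.03, 0, 0]}, {"jaw": 0.03}, {"jaw": 0.03}]' --quiet true

```text
ok
```

```bash
cat > wp.py <<'E'
import sys;from h import *
k=sys.argv[1];c=optics.calibration("wrist");w=optics.snapshot("wrist");np.savez(f"w{k}.npz",**c);cv2.imwrite(f"pics/w{k}.png",w)
print(proj("",[(.6285,.296,.242)],c))
E
python3 wp.py 3
```

```text
[[ 321.13824557 -138.35961101]]
```

Call:
move_tool --deltas '[{"jaw": 0.03, "trans": [-0.033, 0, 0]}, {"jaw": 0.03, "trans": [-0.033, 0, 0]}, {"jaw": 0.03, "trans": [-0.033, 0, 0]}, {"jaw": 0.03}, {"jaw": 0.03}]'

```text
clock: 8.18
ee_pos: [0.6136, 0.0168, 0.2711]
tool_rot: [-2.278, -2.163, -0.002]
contact_force: [-0.1, 0.3, -1.0]
width: 0.0418
gripper_force: 30.0
```

```bash
python3 wp.py 4
python3 - <<'E'
import cv2,numpy as np
r=lambda k:cv2.resize(cv2.imread(f"pics/w{k}.png")[0:150,220:420],None,fx=4,fy=4,interpolation=cv2.INTER_CUBIC)
for k in (3,4):cv2.imwrite(f"pics/w{k}c.png",r(k))
E
```

```text
[[ 321.25214862 -458.41333928]]
```

View pics/w3c.png

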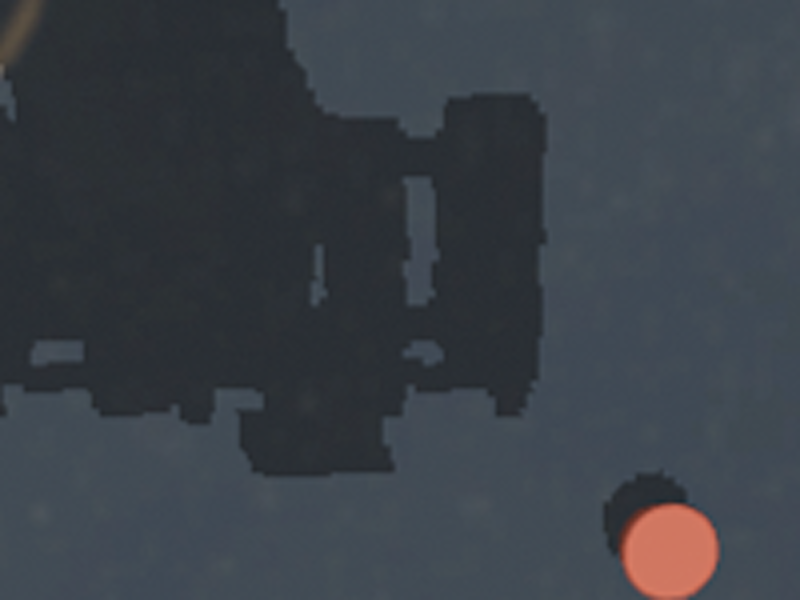

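View pics/w4c.png

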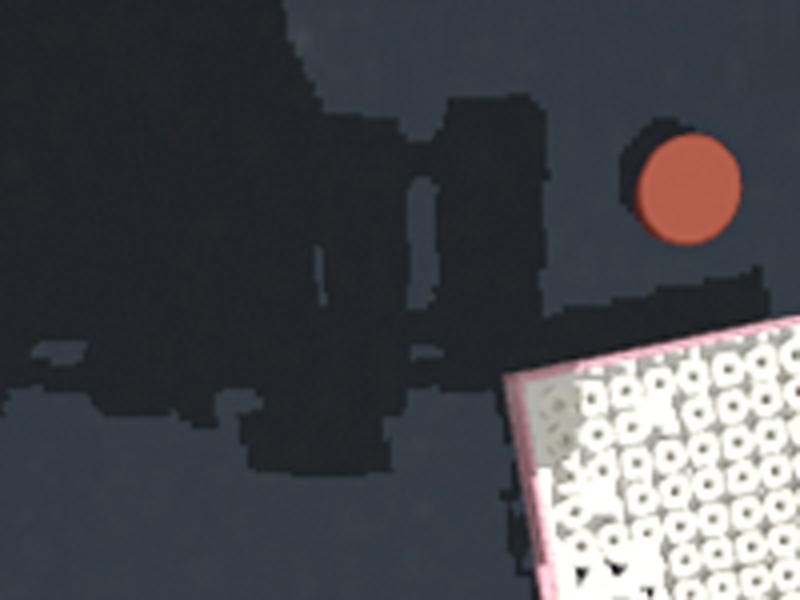

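Call:
move_tool --deltas '[{"jaw": 0.03, "trans": [0.02, 0, -0.033]}, {"jaw": 0.03, "trans": [0.02, 0, -0.033]}, {"jaw": 0.03, "trans": [0.02, 0, -0.033]}, {"jaw": 0.03, "trans": [0.025, 0, -0.03]}, {"jaw": 0.03, "trans": [0.03, 0, -0.021]}]' --quiet true

```text
ok
```

Call:
move_tool --deltas '[{"jaw": 0.03, "trans": [0.03, 0, 0]}, {"jaw": 0.03, "trans": [0.03, 0, 0]}, {"jaw": 0.03}, {"jaw": 0.03}, {"jaw": 0.03}]'

```text
clock: 9.07
ee_pos: [0.622, 0.1934, 0.4204]
tool_rot: [-2.274, -2.167, 0.001]
contact_force: [0.7, 0.0, -1.5]
width: 0.0417
gripper_force: 30.0
```

```bash
python3 wp.py 5
```

```text
[[320.78795249  67.02909873]]
```

Call:
move_tool --deltas '[{"jaw": 0.03, "trans": [0.03, 0, 0]}, {"jaw": 0.03, "trans": [0.03, 0, 0]}, {"jaw": 0.03}, {"jaw": 0.03}, {"jaw": 0.03}]'

```text
clock: 9.53
ee_pos: [0.6254, 0.2512, 0.4208]
tool_rot: [2.277, 2.164, -0.001]
contact_force: [0.1, -0.7, -1.8]
width: 0.0414
gripper_force: 30.0
```

```bash
python3 wp.py 6
```

```text
[[319.75829225 130.94512023]]
```

```bash
python3 - <<'E'
import cv2,numpy as np
r=lambda k,y,h,kk:cv2.resize(cv2.imread(f"pics/w{k}.png")[y:y+h,240:400],None,fx=kk,fy=kk,interpolation=cv2.INTER_CUBIC)
a=r(5,0,120,5)[:,:800]
im=np.hstack([r(5,0,150,2.5),r(6,0,150,2.5)])
# two stacked crops 400x... at 4x of 100 px cols 270..370
f=lambda k,y:cv2.resize(cv2.imread(f"pics/w{k}.png")[y:y+120,270:370],None,fx=4,fy=4,interpolation=cv2.INTER_CUBIC)
cv2.imwrite("pics/m5.png",np.hstack([f(5,0),f(6,40)]))
E
```

```text
(no output)
```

View pics/m5.png

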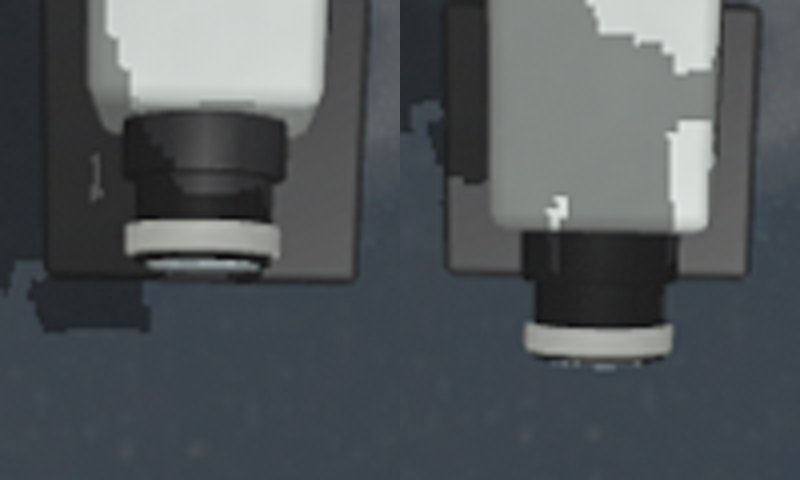

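```bash
python3 - <<'E'
from h import *
def ray(k,px,z):
    c=np.load(f"w{k}.npz");R=cv2.Rodrigues(c["rvec"])[0];d=R.T@np.linalg.inv(c["intrinsics"])@[*px,1];o=-R.T@c["tvec"];return o+d*(z-o[2])/d[2]
f=lambda k,x,y:(270+x/4,y/4) if k==5 else (270+(x-400)/4,40+y/4)
for k,a,b,z,s in((5,(47,275),(355,281),.012,"foot"),(6,(447,271),(747,275),.012,"foot"),(6,(605,0),(601,225),.265,"house axis"),(5,(207,5),(206,100),.265,"house axis"),(5,(128,254),(278,257),.242,"ring"),(6,(527,354),(671,355),.242,"ring")):
    A,B=ray(k,f(k,*a),z),ray(k,f(k,*b),z);v=B-A;print(s,A.round(4),B.round(4),np.degrees(np.arctan2(v[1],v[0])).round(2))
# glass-centre triangulation top+scene+wrist
obs=[("top",C["top"],(198.3,170.5)),("scene",C["scene"],(277.6,114.5))]+[(k,{n:v for n,v in np.load(f"w{k}.npz").items()},f(k,*p)) for k,p in((5,(203,267)),(6,(598.5,364)))]
g=lambda q:np.ravel([proj(0,q,c)[0]-p for _,c,p in obs])
q=least_squares(g,[.6,.3,.24]).x;print("lens",q,g(q).round(2))
# held-piece waist in the scene picture pics/s2: predicted pixel
E
python3 d.py .62 .176 .271 -3.5
```

```text
foot [0.5713 0.31   0.012 ] [0.6882 0.3023 0.012 ] -3.8
foot [0.5707 0.3105 0.012 ] [0.6881 0.303  0.012 ] -3.65
house axis [0.6335 0.3737 0.265 ] [0.6304 0.3284 0.265 ] -93.87
house axis [0.6314 0.3449 0.265 ] [0.6304 0.3273 0.265 ] -93.26
ring [0.6115 0.2998 0.242 ] [0.6457 0.2976 0.242 ] -3.82
ring [0.6113 0.2992 0.242 ] [0.6459 0.2972 0.242 ] -3.31
lens [0.62843361 0.29611429 0.24243182] [-0.13  0.28  0.33 -0.12 -0.04  0.12  0.06 -0.12]
t 9.58 p [0.6254 0.2509 0.4211] yaw -2.94 tz [ 3.e-04 -4.e-04 -1.e+00] q [ 0.36  0.46  0.84 -0.    1.84  0.42] F [-0.4  0.4 -1.8] w 0.0418 g 29.999499320983887
tool delta [-0.075  -0.0016  0.1501] turn 0.0097
```

Call:
move_tool --deltas '[{"jaw": 0.03, "trans": [-0.038, 0, 0], "rz": 0.0115}, {"jaw": 0.03, "trans": [-0.038, 0, 0]}, {"jaw": 0.03, "trans": [0, 0, 0.035]}, {"jaw": 0.03, "trans": [0, 0, 0.035]}, {"jaw": 0.03, "trans": [0, 0, 0.035]}]' --quiet true

```text
ok
```

Call:
move_tool --deltas '[{"jaw": 0.03, "trans": [0, 0, 0.03]}, {"jaw": 0.03, "trans": [0, 0, 0.016]}, {"jaw": 0.03}, {"jaw": 0.03}, {"jaw": 0.03}]' --quiet true

```text
ok
```

```bash
python3 d.py .6208 .175 .27 -3.6
python3 - <<'E'
from h import *
s=optics.snapshot("scene");cv2.imwrite("pics/s7.png",s)
c=optics.calibration("wrist");w=optics.snapshot("wrist")
o=sensors.observe();p=np.array(o["ee_pos"]);R=cv2.Rodrigues(np.array(o["tool_rot"]))[0]
L=np.array([(1.3,0,29),(1.3,10,29),(1.3,-10,29),(4.3,21,-38),(4.3,-21,-38),(-1.7,0,96),(4.3,0,-23),(4.3,21,96),(4.3,-21,96),(4.3,21,4),(4.3,-21,4)])/1e3
P=p+L@R.T;print("scene crop px",((proj("scene",P)-[250,90])*6).round(0).tolist());print("wrist crop",((proj("",P,c)-[240,180])*2.5).round(0).tolist())
m=np.zeros((600,800,3),np.uint8)
m[:,:480]=cv2.resize(s[90:190,250:330],None,fx=6,fy=6,interpolation=cv2.INTER_CUBIC)
m[:300,480:]=cv2.resize(w[180:300,240:368],None,fx=2.5,fy=2.5,interpolation=cv2.INTER_CUBIC)
cv2.imwrite("pics/m7.png",m)
E
```

```text
t 10.42 p [0.6221 0.1759 0.272 ] yaw -3.58 tz [ 3.7e-03  9.0e-04 -1.0e+00] q [ 0.26  0.41  1.29 -0.    1.44  0.32] F [ 0.6 -0.6 -1.3] w 0.0418 g 29.99962091445923
tool delta [-0.0009 -0.0012  0.002 ] turn 0.0004
scene crop px [[300.0, 251.0], [319.0, 244.0], [282.0, 257.0], [332.0, 103.0], [250.0, 130.0], [308.0, 375.0], [293.0, 147.0], [338.0, 355.0], [264.0, 383.0], [334.0, 186.0], [255.0, 214.0]]
wrist crop [[198.0, 128.0], [240.0, 128.0], [157.0, 128.0], [326.0, 262.0], [74.0, 262.0], [198.0, 57.0], [199.0, 220.0], [265.0, 38.0], [130.0, 38.0], [298.0, 159.0], [100.0, 159.0]]
```

View pics/m7.png

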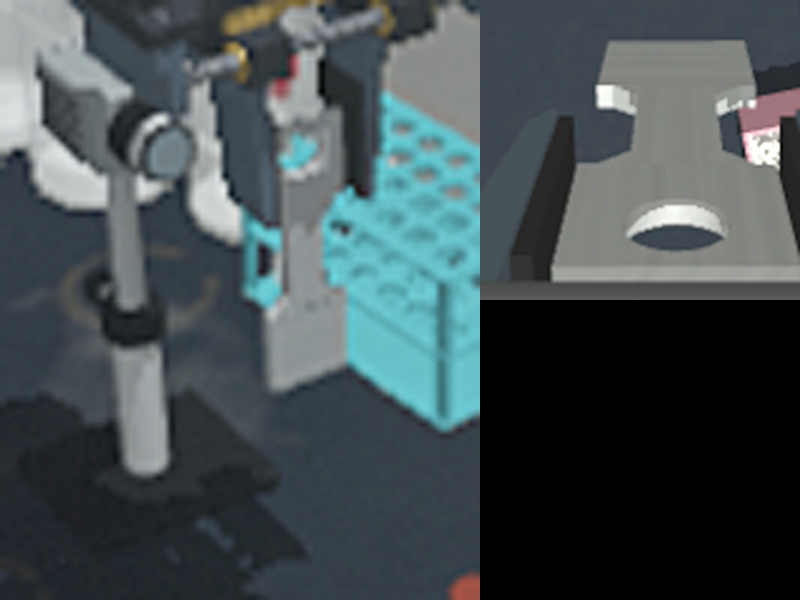

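Call:
move_tool --deltas '[{"jaw": 0.03}, {"jaw": 0.03}, {"jaw": 0.03}, {"jaw": 0.03}]' --quiet true

```text
ok
```

```bash
python3 d.py .6208 .176 .27 -3.6
```

```text
t 10.85 p [0.6212 0.1764 0.2701] yaw -3.52 tz [ 5.e-04  2.e-04 -1.e+00] q [0.26 0.41 1.29 0.   1.44 0.32] F [-0.1  0.8 -1.3] w 0.042 g 29.99963253736496
tool delta [-0.0005 -0.0004  0.0001] turn 0.0014
```

Within half a millimetre, settled, grip 30 N, tool vertical. Handing in.

```bash
python3 -c "
from station import env, optics, sensors
print(env.finish_job())"
```

```text
the job is handed in; nothing more can be done
None
```

I lifted the waisted piece off the middle hook and handed the job in at 10.9 s, still gripped at 30 N. By my measurements it hangs upright and square to the lens, its waist centre within about 2 mm of the point 12 cm from the glass; the other two pieces and the camera were not touched.

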